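# Set up the sieve stack and the full grain jar at a jeweller's bench

## Robot

A 6-joint arm with a two-finger parallel gripper is mounted at the origin on the work surface. World frame = base frame: x ahead of the robot, y to its left, z up, the work surface at z = 0. Lengths are in m, angles in rad, forces in N, time in s.
With the tool pointing down it reaches from about 0.225 to 0.875 m from the base axis. Payload 3.4 kg.
Tool frame: the origin (TCP) lies at the very end of the fingers, on their centre line; the grasp point (between the pads) lies 19 mm behind it; z points along the fingers, x is the direction in which the jaws open and shut, and the axes are right-handed (so a half turn about z gives the same grasp; the last joint's range is limited). The gripper opens to 85 mm and grips with 20 to 120 N. Pads are 22 mm wide; open, the fingers measure 114 mm over their backs; the gripper's body (76 mm by 85 mm) begins 54 mm behind the grasp point. The pads swing forward as they close: fully open they stand 13 mm farther back than shut.
Start: joints at [1.117, 0.276, 1.505, -0, 1.361, -0.121], TCP at [0.188, 0.543, 0.231] pointing down, gripper open.
Joint ranges: [-2.89, 2.89], [-0.75, 2.08], [0.22, 2.7], [-1.18, 4.32], [0.11, 2.71], [-2.7, 2.7]. Speed limits (rad/s): [2.57, 2.57, 3.14, 3.14, 3.14, 3.14].

## Interface

Orientations are given as a unit quaternion [w, x, y, z].
In Python, from rig import manip gives the robot as it stands.
- The arm moves only by the tool send_rows, never from a script. Its argument "increments" is a list of rows, each a list of 5 numbers: the opening, from 0 (shut) to 1 (fully open), then the shift along the tool's x, y, z in m, then the turn about the tool's z in rad. A call has 1 to 8 rows; each row shifts and turns the commanded pose from where the row before left it, along the tool's axes as they then stand; what a row does not reach is not made up. A row lasts 1/8 s, in which the tool goes at most 62.5 mm and 10.7 degrees, less where a joint would pass 70% of its speed; a pose out of reach is approached as far as the arm can. A call is refused whole if a number of a shift passes 0.0625 or a number of a turn 0.188, either way. A call with a gripper value outside its range is refused whole. The fingers move at their own pace and stop on an object; "squeeze" is the grip in N (left out, the last holds). Time passes only in rows, so rows that do not move let the fingers close. It gives the time, the measured TCP pose, the force and the opening at its end, in the units of the state.
- manip.get_state(): the state, without advancing time (a new reading comes with each control period).
- manip.get_image(name): name is "side" or "top" or "wrist"; returns the picture (480x640x3 uint8, red, green, blue); there is no depth.
- manip.calibration(name): a dict with "fx", "fy", "cx", "cy" (pixels), "camera_from_world" (4x4, takes a point from world to camera coordinates). Camera axes: x right, y up, looking along -z (the intrinsics and any distortion apply to the point x, -y, -z); pixel columns grow to the right and rows downward; lengths in m; the calibration is good to about 2 mm. A picture is of the moment at which its call begins: read the wrist's pose just before it. calibration takes no time and is no camera call; for the wrist camera it gives the pose at the moment of the call.
- manip.sign_off(): hands the job in, once; it reports no verdict.
The state is a dict: "clock": time; "qpos": joint angles; "qd": joint speeds; "effort": joint torques, N m; "position": TCP position; "ee_rot": TCP orientation; "contact_force": force on the tool from outside, world axes, zero at the start; "moment": the same for the moment, N m; "width": finger opening in m.
Only numpy, scipy, OpenCV 4.12 (cv2) and the standard library are available. Lean on these libraries where they do the work, as an engineer would, in place of code of your own. Each camera call takes 0.05 s, during which the arm holds its last target.

## Task

Get the bench ready for grading a batch of casting grain: build the sieve stack on the shaker one sieve at a time, the blue one first into the receiver cup, then the yellow one on it, then the red one on top, each fully nested and level. Of the three identical jars only one is full: find it by lifting them and stand it upright in the middle of the cork pad of the wooden stand, leaving the empty jars standing on the bench. Do not knock over a jar or the cup of tools.

Things in the scene. Friction and masses are not known exactly. Their poses are not given: they have to be found in the camera images.
- shaker: Sieve shaker fixed to the bench, place and yaw vary; sizes in mm: grey housing 105 x 105, top at z 30, with a steel receiver cup on its middle. Origin: centre of underside, on the bench, z up. Cup: outer diameter 60, inner 52, floor z 36, rim z 58, open on top. A sieve nested in it has its origin 51 above this origin.
- sieve_blue: Loose round sieve, blue rim, fine mesh, 0.12 kg, upright. Origin: centre of underside, z up; sizes in mm. Tapered foot z 0 to 7 (diameter 41 below, 48 above); rim to grip z 7 to 33, outer diameter 60, inner 52, open on top, floor z 11. The foot drops into the mouth below and centres itself until rim rests on rim: origin then 26 above that of the sieve below. All three same size.
- sieve_yellow: Loose round sieve, yellow rim, medium mesh, 0.12 kg, upright. Origin: centre of underside, z up; sizes in mm. Tapered foot z 0 to 7 (diameter 41 below, 48 above); rim to grip z 7 to 33, outer diameter 60, inner 52, open on top, floor z 11. The foot drops into the mouth below and centres itself until rim rests on rim: origin then 26 above that of the sieve below. All three same size.
- sieve_red: Loose round sieve, red rim, coarse mesh, 0.12 kg, upright. Origin: centre of underside, z up; sizes in mm. Tapered foot z 0 to 7 (diameter 41 below, 48 above); rim to grip z 7 to 33, outer diameter 60, inner 52, open on top, floor z 11. The foot drops into the mouth below and centres itself until rim rests on rim: origin then 26 above that of the sieve below. All three same size.
- stand: Jar stand fixed to the bench, place and yaw vary; sizes in mm: dark wooden block 90 x 90 x 26 with a round cork pad, diameter 80, 4 thick, centred on it. Origin: centre of underside, on the bench, z up; cork top at z 30.
- jar_a: One of three identical closed jars: white, grey band, black lid; loose, upright. Sizes in mm: diameter 52 from z 0 to 60, lid diameter 49 from z 60 to 75. Origin: centre of underside, z up. One jar is full (0.38 to 0.52 kg), the other two empty (0.08 to 0.11 kg); only the weight tells which.
- jar_b: One of three identical closed jars: white, grey band, black lid; loose, upright. Sizes in mm: diameter 52 from z 0 to 60, lid diameter 49 from z 60 to 75. Origin: centre of underside, z up. One jar is full (0.38 to 0.52 kg), the other two empty (0.08 to 0.11 kg); only the weight tells which.
- jar_c: One of three identical closed jars: white, grey band, black lid; loose, upright. Sizes in mm: diameter 52 from z 0 to 60, lid diameter 49 from z 60 to 75. Origin: centre of underside, z up. One jar is full (0.38 to 0.52 kg), the other two empty (0.08 to 0.11 kg); only the weight tells which.
- cup: Lilac plastic cup, 68 mm wide, 85 mm high, with four thin tools (tweezers, files) that stick up to 153 mm and out to 35 mm from its axis; a loose bystander at the back of the bench. Origin: centre of underside, z up.
Mind the look-alikes: they are no part of the job. Of the things that look like the shaker, the middle-sized one is meant.

How it is judged:
On the way, in this order (a step that is already met when the one before it is completed fails the run):
1. the blue sieve is nested in the receiver cup of the shaker and let go (horizontal distance between sieve_blue and shaker below 0.0045 m and z of sieve_blue in the frame of shaker between 0.0485 and 0.0535 m and angle between sieve_blue's own z axis and vertical below 0.07 rad and contact force between sieve_blue and the fingers below 0.1 N), for 0.2 s.
2. the yellow sieve is nested in the blue sieve and let go (horizontal distance between sieve_yellow and sieve_blue below 0.0045 m and z of sieve_yellow in the frame of sieve_blue between 0.0235 and 0.0285 m and angle between sieve_yellow's own z axis and vertical below 0.07 rad and contact force between sieve_yellow and the fingers below 0.1 N), for 0.2 s.
3. the red sieve is nested in the yellow sieve and let go (horizontal distance between sieve_red and sieve_yellow below 0.0045 m and z of sieve_red in the frame of sieve_yellow between 0.0235 and 0.0285 m and angle between sieve_red's own z axis and vertical below 0.07 rad and contact force between sieve_red and the fingers below 0.1 N), for 0.2 s.
At the end, for the whole second after the job is handed in: Blue sieve nested in the receiver cup, yellow in blue, red in yellow (each within 4.5 mm of centre, seated to 2.5 mm, level to 4 degrees); full jar on the cork pad within 14 mm of its centre, empty jars upright on the bench, cup of tools standing; all at rest (horizontal distance between sieve_blue and shaker below 0.0045 m and z of sieve_blue in the frame of shaker between 0.0485 and 0.0535 m and angle between each of sieve_blue, sieve_yellow, sieve_red's own z axis and vertical below 0.07 rad and horizontal distance between sieve_yellow and sieve_blue below 0.0045 m and z of sieve_yellow in the frame of sieve_blue between 0.0235 and 0.0285 m and horizontal distance between sieve_red and sieve_yellow below 0.0045 m and z of sieve_red in the frame of sieve_yellow between 0.0235 and 0.0285 m and ((horizontal distance between jar_a and stand below 0.014 m and height (world z) of jar_a between 0.027 and 0.034 m and contact force between jar_a and stand above 2.4 N and height (world z) of each of jar_b, jar_c below 0.008 m) or (horizontal distance between jar_b and stand below 0.014 m and height (world z) of jar_b between 0.027 and 0.034 m and contact force between jar_b and stand above 2.4 N and height (world z) of each of jar_a, jar_c below 0.008 m) or (horizontal distance between jar_c and stand below 0.014 m and height (world z) of jar_c between 0.027 and 0.034 m and contact force between jar_c and stand above 2.4 N and height (world z) of each of jar_a, jar_b below 0.008 m)) and angle between each of jar_a, jar_b, jar_c's own z axis and vertical below 0.1 rad and linear speed of each of jar_a, jar_b, jar_c, sieve_blue, sieve_yellow, sieve_red below 0.02 m/s and angle between cup's own z axis and vertical below 0.35 rad); the robot touches nothing.
It fails at once if a jar is tipped over (more than 45 degrees) (angle between any of jar_a, jar_b, jar_c's own z axis and vertical above 0.785 rad).
It fails at once if the cup of tools is tipped over (more than 45 degrees) (angle between cup's own z axis and vertical above 0.785 rad).
It also fails if it takes over 125 s, if anything falls off the work surface, if the arm or the gripper's body presses on something with over 40 N, if the wrist force passes 120 N, or if a joint passes its speed limit or range.

## Working session

There is one attempt and no reset: what is moved stays moved. The work goes in short steps, Python scripts to look and compute and a tool call to move; the robot and the scene stay as the last step left them, time stands still between calls to the robot, and variables do not carry over. Pictures are saved under pics/ and viewed, and the job is handed in when it is done.

Besides the shell and the picture viewer there is one more tool, called after "Call:" by a JSON object that holds its "name" and its "arguments". send_rows: Moves the arm, as the interface text tells. Its arguments: {"type":"object","properties":{"increments":{"type":"array","items":{"type":"array","items":{"type":"number"}}},"squeeze":{"type":"number"}},"required":["increments"]}

```bash
mkdir -p pics; ls; python3 - <<'E'
from rig import manip
import cv2,json
print(manip.get_state())
for n in ["side","top","wrist"]:
    c=manip.calibration(n); print(n,c)
    cv2.imwrite(f"pics/{n}0.png",manip.get_image(n)[:,:,::-1])
E
```

```text
pics
{'clock': 0.0, 'qpos': array([ 1.11699389e+00,  2.76577325e-01,  1.50616703e+00, -4.78462902e-06,
        1.36069582e+00, -1.21010103e-01]), 'qd': array([ 2.10654709e-03, -2.14003291e-04, -5.86939531e-05,  2.49741216e-04,
        1.64205962e-03,  1.55000966e-03]), 'effort': array([-5.36069147e-04, -4.16784096e+01, -2.45801371e+01, -3.15469160e-04,
        1.11698429e-02,  2.07694129e-06]), 'position': array([0.18761393, 0.54295312, 0.23043628]), 'ee_rot': array([ 4.43302147e-04,  8.14457287e-01,  5.80222780e-01, -8.10449118e-04]), 'contact_force': array([-0.04949405,  0.07899565, -0.01836932]), 'moment': array([-0.04588547, -0.07734065, -0.00258472]), 'width': 0.08551546288721236}
side {'fx': 479.0580926013315, 'fy': 479.0580926013315, 'cx': 315.4997762826497, 'cy': 237.92434498197346, 'camera_from_world': array([[ 0.73013679, -0.68328126, -0.00519505, -0.51603622],
       [ 0.4630642 ,  0.48919913,  0.73909117, -0.2035223 ],
       [-0.50246573, -0.54204329,  0.67358538, -1.02080394],
       [ 0.        ,  0.        ,  0.        ,  1.        ]])}
top {'fx': 511.4065882518301, 'fy': 511.4065882518301, 'cx': 315.83282126067286, 'cy': 235.1090751367423, 'camera_from_world': array([[ 0.01845026, -0.99965325, -0.01878737, -0.15916821],
       [ 0.99015602,  0.01566094,  0.13908918, -0.5701497 ],
       [-0.13874672, -0.02116866,  0.99010163, -1.26730827],
       [ 0.        ,  0.        ,  0.        ,  1.        ]])}
wrist {'fx': 377.6054304465716, 'fy': 377.6054304465716, 'cx': 322.0373860053223, 'cy': 235.82499021628013, 'camera_from_world': array([[ 0.32722173,  0.94494663, -0.00134101, -0.57505241],
       [-0.90021249,  0.31129882, -0.30448402,  0.03934877],
       [-0.2873037 ,  0.10084098,  0.9525165 , -0.37981745],
       [ 0.        ,  0.        ,  0.        ,  1.        ]])}
```

View pics/top0.png

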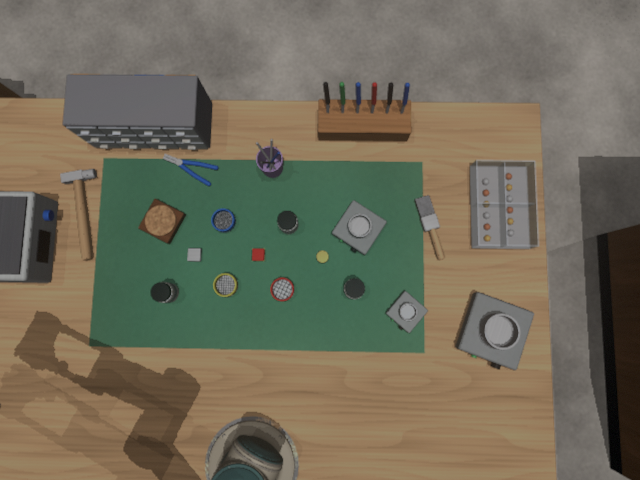

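View pics/side0.png

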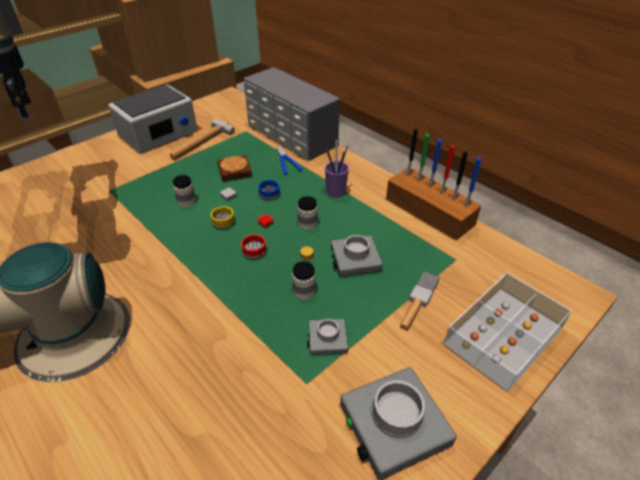

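View pics/wrist0.png

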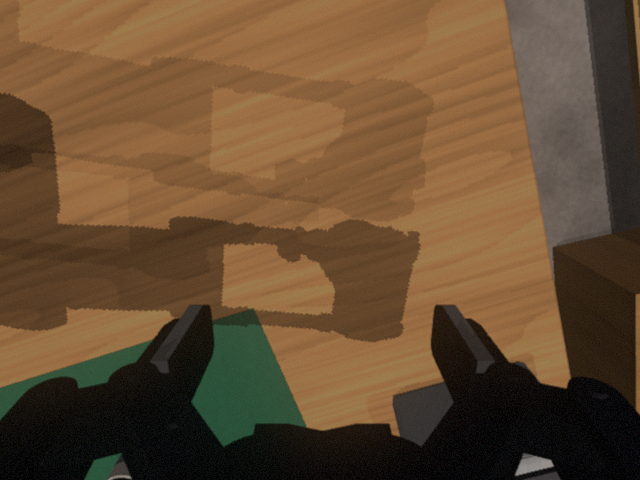

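The top view shows the three shakers at (358,228), (407,312) and (495,330). The middle-sized one is at (358,228), about 42 px across, where 105 mm should cover about 43 px. The sieves are blue (224,220), yellow (225,285) and red (283,290). The jars are at (288,222), (355,288) and (163,292), the stand is at (161,221) and the cup at (270,160). I'll enlarge these for measuring.

```bash
cat > h.py <<'E'
import numpy as np, cv2
from rig import manip
def proj(name,P,c=None):
    c=c or manip.calibration(name); T=np.array(c["camera_from_world"])
    p=T[:3,:3]@np.asarray(P,float)+T[:3,3]
    return np.array([c["cx"]+c["fx"]*p[0]/-p[2], c["cy"]-c["fy"]*p[1]/-p[2]])
def back(name,u,v,z,c=None):
    c=c or manip.calibration(name); T=np.array(c["camera_from_world"])
    R=T[:3,:3];t=T[:3,3]
    d=R.T@np.array([(u-c["cx"])/c["fx"],-(v-c["cy"])/c["fy"],-1.]); o=-R.T@t
    s=(z-o[2])/d[2]; return o+s*d
def circ(name,P,z,r,c=None,n=60):
    return np.array([proj(name,[P[0]+r*np.cos(a),P[1]+r*np.sin(a),z],c) for a in np.linspace(0,2*np.pi,n)])
E
python3 - <<'E'
from h import *
im=cv2.imread("pics/top0.png")
for i,(u0,v0,w,h) in enumerate([(135,190,160,120),(240,190,160,120)]):
    cv2.imwrite(f"pics/topc{i}.png",cv2.resize(im[v0:v0+h,u0:u0+w],None,fx=5,fy=5,interpolation=cv2.INTER_CUBIC))
for n,(u,v,z) in dict(blue=(224,220,.033),yel=(225,285,.033),red=(283,290,.033),j1=(288,222,.075),j2=(355,288,.075),j3=(163,292,.075),stand=(161,221,.03),sh=(358,227,.058),cup=(270,160,.085)).items(): print(n,back("top",u,v,z).round(4))
E
```

```text
blue [0.6092 0.0887 0.033 ]
yel [0.4421 0.0789 0.033 ]
red [ 0.4321 -0.0688  0.033 ]
j1 [ 0.5995 -0.0802  0.075 ]
j2 [ 0.4388 -0.2482  0.075 ]
j3 [0.4206 0.2227 0.075 ]
stand [0.6046 0.2532 0.03  ]
sh [ 0.5923 -0.2555  0.058 ]
cup [ 0.7553 -0.0315  0.085 ]
```

View pics/topc0.png

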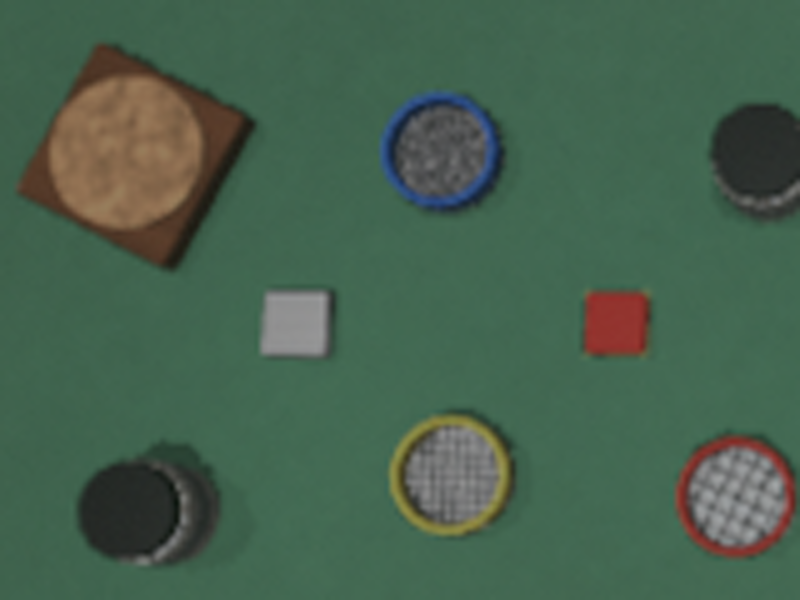

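View pics/topc1.png

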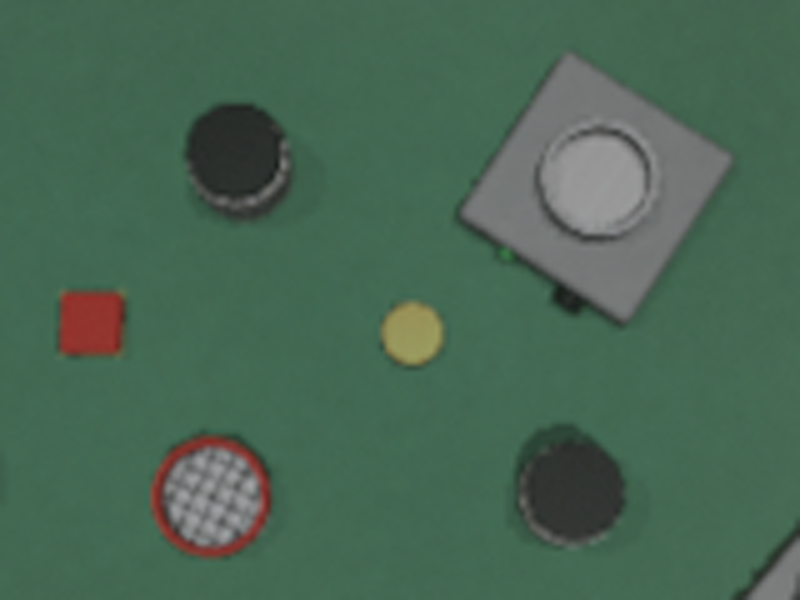

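```bash
python3 - <<'E'
from h import *
im=cv2.imread("pics/top0.png"); sd=cv2.imread("pics/side0.png")
M=dict(blue=(222.6,219.8,.033,.03),yel=(224.8,284.6,.033,.03),red=(281.9,288.8,.033,.03),j1=(287,220,.075,.0245),j2=(354,288,.075,.0245),j3=(160.6,291.8,.075,.0245),stand=(159.8,220,.03,.04),sh=(359.2,225.6,.058,.03))
ct=manip.calibration("top");cs=manip.calibration("side")
S=4
a=cv2.resize(im[190:310,135:395],None,fx=S,fy=S,interpolation=cv2.INTER_CUBIC)
b=cv2.resize(sd[140:310,160:400],None,fx=S,fy=S,interpolation=cv2.INTER_CUBIC)
for n,(u,v,z,r) in M.items():
    P=back("top",u,v,z,ct); print(n,P.round(4), proj("side",P,cs).round(1))
    for nm,img,c,o in(("top",a,ct,(135,190)),("side",b,cs,(160,140))):
        q=(circ(nm,P,z,r,c)-o+.5)*S-.5
        cv2.polylines(img,[q.round().astype(int)],True,(255,0,255),1)
cv2.imwrite("pics/ova.png",cv2.resize(a,(800,369)));cv2.imwrite("pics/ovb.png",cv2.resize(b,(800,567)))
E
```

```text
blue [0.6097 0.0924 0.033 ] [268.1 185.5]
yel [0.4431 0.0794 0.033 ] [221.9 213.3]
red [ 0.4351 -0.066   0.033 ] [253.3 242. ]
j1 [ 0.6046 -0.0775  0.075 ] [306.9 201.4]
j2 [ 0.4387 -0.2458  0.075 ] [302.7 267.4]
j3 [0.421  0.2286 0.075 ] [181.5 179.7]
stand [0.6071 0.2565 0.03  ] [233.2 163.2]
sh [ 0.5959 -0.2585  0.058 ] [355.6 242.6]
```

View pics/ova.png

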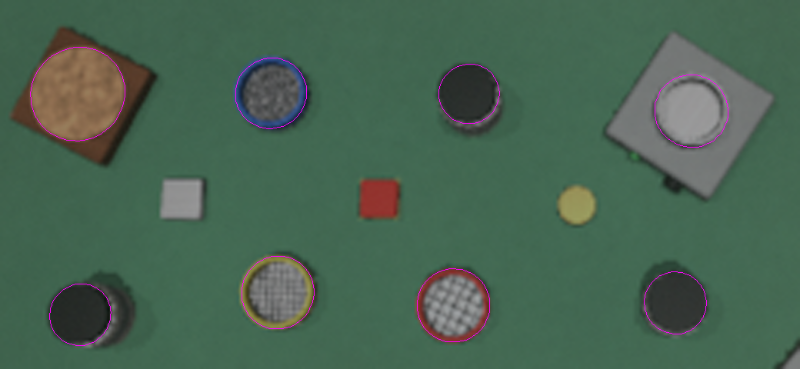

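View pics/ovb.png

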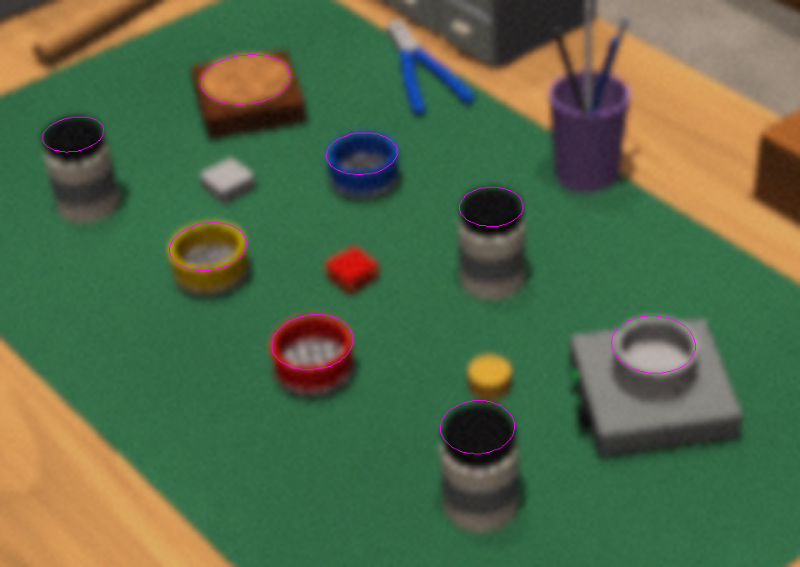

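The overlays agree in both cameras to about 1 px. First I'll turn the tool to yaw 90° so its axes line up with the world.

Call:
{"name": "send_rows", "arguments": {"increments": [[1, 0, 0, 0, -0.167], [1, 0, 0, 0, -0.166], [1, -0.05, 0.05, 0, 0], [1, -0.06, 0.06, 0, 0], [1, -0.06, 0.06, 0, 0], [1, -0.06, 0.06, 0, 0], [1, -0.06, 0.06, 0, 0]], "squeeze": 40}}

```text
clock: 1.02
position: [0.4099, 0.321, 0.2312]
ee_rot: [-0.0, 0.707, 0.707, 0.0]
contact_force: [-0.1, 1.0, -0.3]
width: 0.0853
```

Call:
{"name": "send_rows", "arguments": {"increments": [[1, 0, 0, 0, 0]]}}

```text
clock: 1.15
position: [0.4118, 0.3193, 0.231]
ee_rot: [0.001, 0.709, 0.705, -0.0]
contact_force: [-1.5, 0.1, -0.1]
width: 0.0853
```

Call:
{"name": "send_rows", "arguments": {"increments": [[1, -0.038, 0.033, 0.01, 0], [1, -0.038, 0.033, 0.01, 0], [1, -0.038, 0.033, 0.02, 0], [1, -0.038, 0.033, 0.02, 0], [1, -0.038, 0.033, 0.02, 0], [1, -0.037, 0.033, 0.02, 0], [1, 0, 0, 0, 0]]}}

```text
clock: 2.02
position: [0.6077, 0.0939, 0.1289]
ee_rot: [-0.001, 0.708, 0.706, -0.001]
contact_force: [-0.5, 0.9, -0.1]
width: 0.0858
```

```bash
python3 - <<'E'
from h import *
c=manip.calibration("wrist");s=manip.get_state();im=manip.get_image("wrist")[:,:,::-1].copy()
print(s["position"],s["ee_rot"])
for r in (.03,.026): cv2.polylines(im,[circ("wrist",(.6097,.0924),.033,r,c).round().astype(int)],True,(255,0,255),1)
cv2.imwrite("pics/w1.png",im)
E
```

```text
[0.6077016  0.09391218 0.12886422] [-0.00088027  0.70805492  0.70615577 -0.00121992]
```

View pics/w1.png

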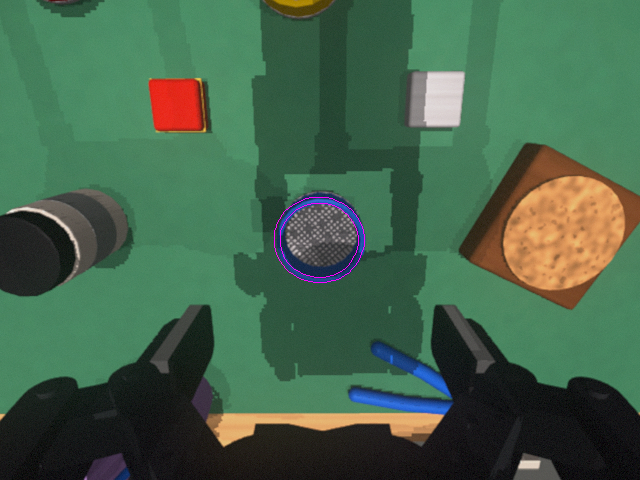

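The predicted rings lie on the blue rim in the wrist view, at (320,240). Going down to grasp.

Call:
{"name": "send_rows", "arguments": {"increments": [[1, -0.001, 0.002, 0.04, 0], [1, 0, 0, 0.04, 0], [1, 0, 0, 0.03, 0], [1, 0, 0, 0.014, 0], [1, 0, 0, 0, 0]]}}

```text
clock: 2.7
position: [0.6082, 0.0958, 0.0072]
ee_rot: [-0.001, 0.707, 0.708, -0.0]
contact_force: [-0.0, -0.3, -0.0]
width: 0.085
```

Call:
{"name": "send_rows", "arguments": {"increments": [[0.5, 0, 0, 0, 0], [0.4, 0, 0, 0, 0], [0.3, 0, 0, 0, 0], [0.2, 0, 0, 0, 0], [0.2, 0, 0, 0, 0]]}}

```text
clock: 3.32
position: [0.6101, 0.0949, 0.0095]
ee_rot: [0.001, 0.707, 0.707, 0.001]
contact_force: [-1.1, 0.9, 6.2]
width: 0.0591
```

Call:
{"name": "send_rows", "arguments": {"increments": [[0.2, 0, 0, -0.02, 0], [0.2, 0, 0, -0.04, 0], [0.2, 0, 0, -0.05, 0], [0.2, 0, 0, -0.05, 0], [0.2, 0, 0, 0, 0]]}}

```text
clock: 3.95
position: [0.6122, 0.0947, 0.1731]
ee_rot: [0.004, 0.707, 0.707, 0.004]
contact_force: [0.0, -0.0, -0.7]
width: 0.0589
```

```bash
cat > look.py <<'E'
from h import *
import sys
def mean(n=4):
    P=[];F=[];
    for i in range(n):
        s=manip.get_state();P.append(s["position"]);F.append(s["contact_force"]); im=manip.get_image("side")
    print("pos",np.mean(P,0).round(4),"sd",np.std(P,0).round(4),"F",np.mean(F,0).round(2),"w",s["width"]); return np.mean(P,0),im
if __name__=="__main__":
    P,im=mean(); cv2.imwrite(sys.argv[1],im[:,:,::-1])
    cv2.imwrite(sys.argv[1].replace(".png","w.png"),manip.get_image("wrist")[:,:,::-1])
E
python3 look.py pics/s2.png
```

```text
pos [0.6098 0.0946 0.1695] sd [0.0016 0.0001 0.0024] F [-0.11 -0.38 -1.64] w 0.05895536573083156
```

View pics/s2.png

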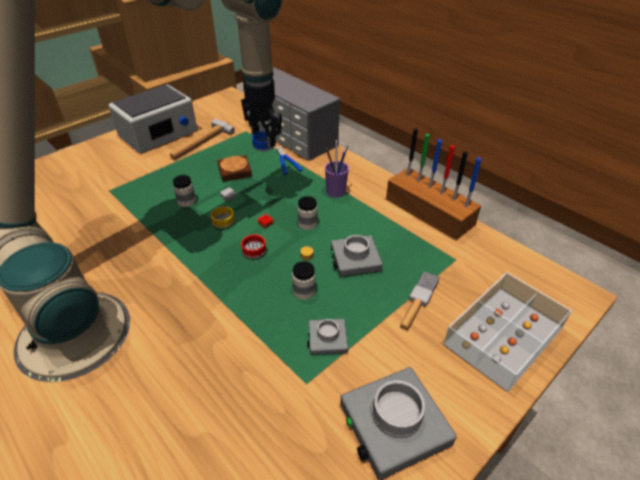

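View pics/s2w.png

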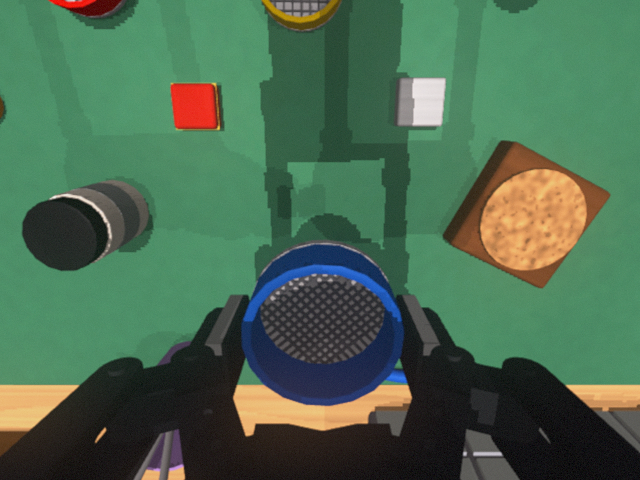

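```bash
cat > ov.py <<'E'
from h import *
import sys
# overlay held sieve: args out dx dy h(top above tcp)
P=[];c=None
s=manip.get_state();c=manip.calibration("wrist");im=manip.get_image("wrist")[:,:,::-1].copy()
P=s["position"];print(P.round(4),s["contact_force"].round(2))
dx,dy,h=map(float,sys.argv[2:5])
for r in(.03,.026): cv2.polylines(im,[(circ("wrist",(P[0]+dx,P[1]+dy),P[2]+h,r,c)*16).round().astype(int)],True,(255,0,255),1,cv2.LINE_AA,4)
cv2.imwrite(sys.argv[1],cv2.resize(im[220:440,200:440],None,fx=2.5,fy=2.5))
E
python3 ov.py pics/o1.png 0 0 0.027
```

```text
[0.6077 0.0945 0.1656] [-0.55 -0.2  -1.42]
```

View pics/o1.png

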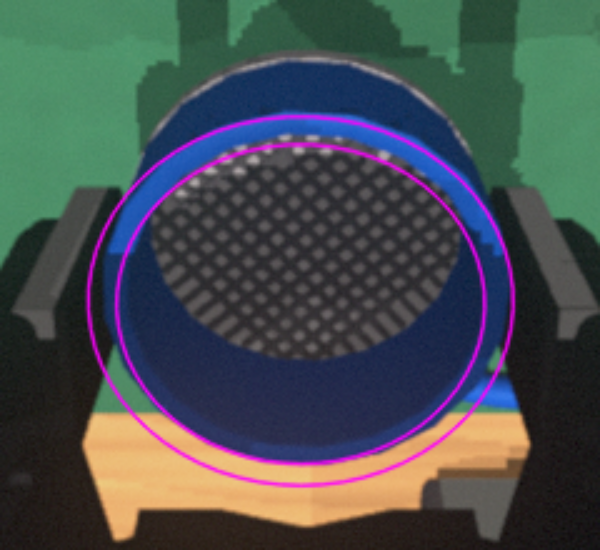

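```bash
python3 ov.py pics/o2.png 0.001 -0.001 0.020
```

```text
[0.6078 0.0945 0.1655] [-0.53 -0.04 -1.09]
```

View pics/o2.png

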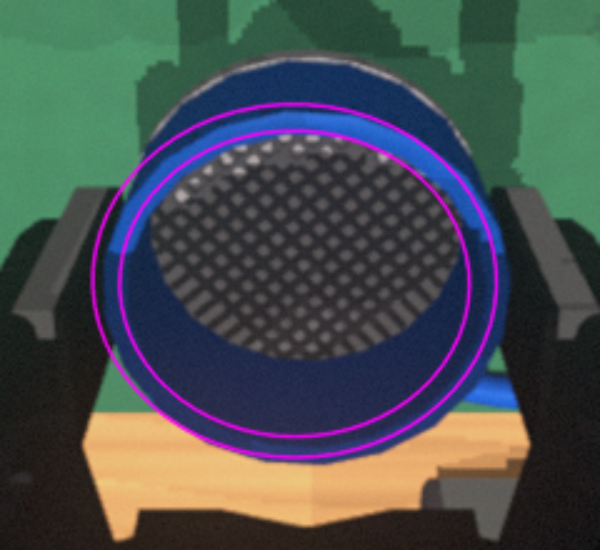

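The blue sieve is held level, about 2 mm ahead of the TCP in x. Carrying it to the receiver.

Call:
{"name": "send_rows", "arguments": {"increments": [[0.2, -0.04, -0.002, 0, 0], [0.2, -0.058, -0.002, 0, 0], [0.2, -0.058, -0.003, 0, 0], [0.2, -0.058, -0.003, 0, 0], [0.2, -0.058, -0.002, 0, 0], [0.2, -0.05, -0.002, 0.01, 0], [0.2, -0.0315, 0, 0.03, 0], [0.2, 0, 0, 0.02, 0]]}}

```text
clock: 5.3
position: [0.594, -0.2616, 0.1047]
ee_rot: [-0.001, 0.708, 0.706, -0.001]
contact_force: [0.6, -0.4, -1.1]
width: 0.0594
```

```bash
python3 look.py pics/s3.png; cat > /dev/null; python3 - <<'E'
import cv2
im=cv2.imread("pics/s3.png");cv2.imwrite("pics/s3c.png",cv2.resize(im[180:300,290:410],None,fx=5,fy=5,interpolation=2))
E
```

```text
pos [ 0.5932 -0.2595  0.1037] sd [0.0007 0.0013 0.0013] F [-0.15  0.11 -1.49] w 0.059091716695253274
```

View pics/s3c.png

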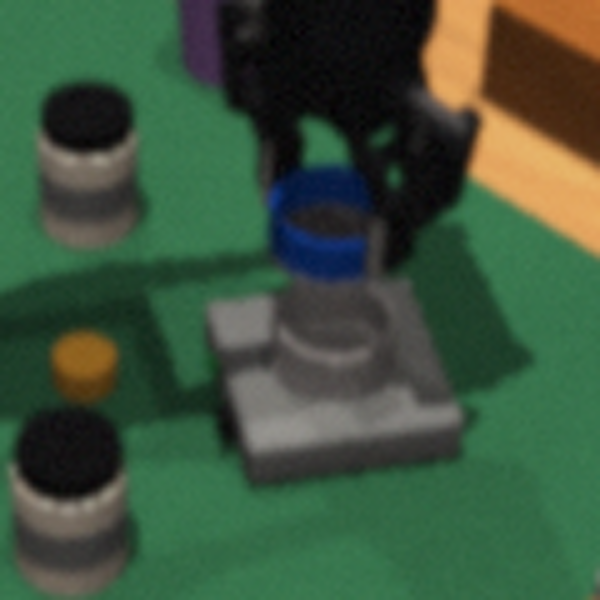

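View pics/s3w.png

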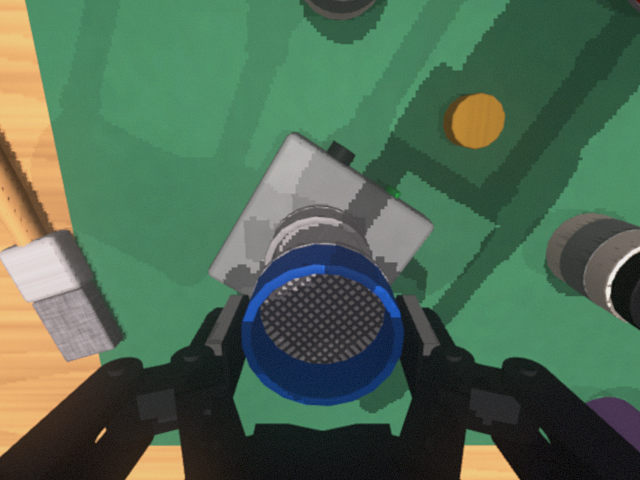

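Call:
{"name": "send_rows", "arguments": {"increments": [[0.2, 0, 0.001, 0.015, 0], [0.2, 0, 0, 0.013, 0], [0.2, 0, 0, 0.004, 0], [0.2, 0, 0, 0.003, 0], [0.2, 0, 0, 0.002, 0], [0.2, 0, 0, 0, 0]]}}

```text
clock: 6.3
position: [0.5961, -0.259, 0.0704]
ee_rot: [0.0, 0.707, 0.707, 0.0]
contact_force: [0.5, 0.4, -1.5]
width: 0.0591
```

Call:
{"name": "send_rows", "arguments": {"increments": [[0.2, 0, 0, 0.002, 0], [0.2, 0, 0, 0.002, 0], [0.2, 0, 0, 0, 0]]}}

```text
clock: 6.68
position: [0.5959, -0.2588, 0.0661]
ee_rot: [-0.0, 0.707, 0.707, -0.0]
contact_force: [0.5, 0.1, -1.2]
width: 0.0589
```

Call:
{"name": "send_rows", "arguments": {"increments": [[0.2, 0, 0, 0.002, 0], [0.2, 0, 0, 0, 0]]}}

```text
clock: 6.92
position: [0.5959, -0.2588, 0.0641]
ee_rot: [-0.0, 0.707, 0.707, -0.0]
contact_force: [0.1, -0.5, -1.2]
width: 0.0587
```

```bash
python3 look.py pics/s4.png;  python3 - <<'E'
import cv2
im=cv2.imread("pics/s4.png");cv2.imwrite("pics/s4c.png",cv2.resize(im[180:300,290:410],None,fx=5,fy=5,interpolation=2))
E
```

```text
pos [ 0.596  -0.2589  0.0642] sd [0.0001 0.     0.0001] F [ 0.48 -0.17 -0.96] w 0.0593904532714348
```

View pics/s4c.png

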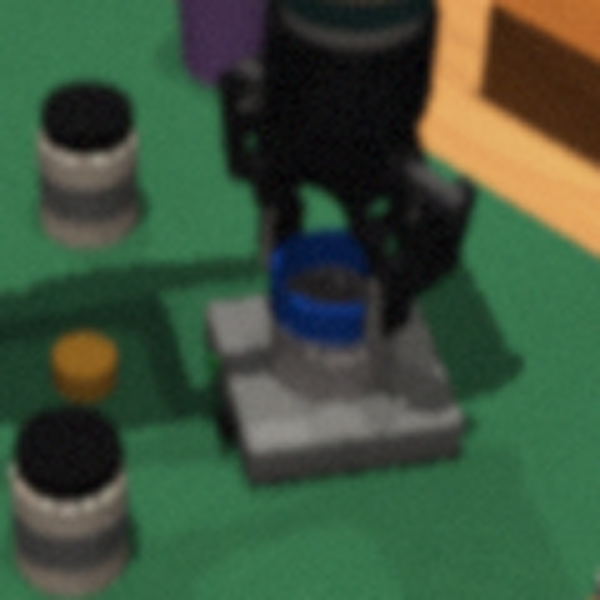

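View pics/s4w.png

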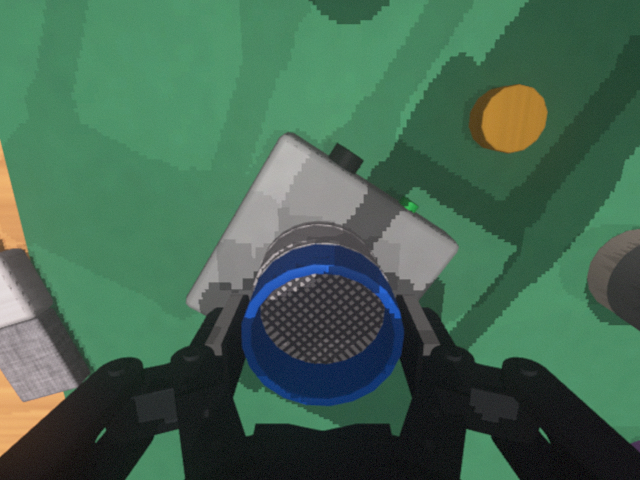

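Call:
{"name": "send_rows", "arguments": {"increments": [[0.2, 0, -0.002, 0.001, 0], [0.2, 0, 0, 0.001, 0], [0.2, 0, 0, 0.001, 0], [0.2, 0, 0, 0, 0]]}}

```text
clock: 7.68
position: [0.5944, -0.2592, 0.0615]
ee_rot: [0.001, 0.707, 0.707, 0.0]
contact_force: [1.0, -2.2, -0.6]
width: 0.0591
```

Call:
{"name": "send_rows", "arguments": {"increments": [[0.2, 0, 0, 0.001, 0], [0.2, 0, 0, 0.001, 0], [0.2, 0, 0, 0, 0]]}}

```text
clock: 8.05
position: [0.5947, -0.2594, 0.0605]
ee_rot: [0.001, 0.707, 0.707, 0.0]
contact_force: [0.5, -1.5, 4.7]
width: 0.059
```

Contact came at TCP z 0.0605. The TCP was at 0.0095 when I grasped the sieve on the bench, so this is 51.0 mm higher, which means it is seated. Releasing.

Call:
{"name": "send_rows", "arguments": {"increments": [[0.5, 0, 0, 0, 0], [0.8, 0, 0, 0, 0], [1, 0, 0, 0, 0], [1, 0, 0, 0, 0], [1, 0, 0, -0.03, 0], [1, 0, 0, -0.05, 0], [1, 0, 0, -0.02, 0]]}}

```text
clock: 8.93
position: [0.5953, -0.2596, 0.1623]
ee_rot: [0.002, 0.707, 0.707, 0.001]
contact_force: [0.4, -0.4, -0.5]
width: 0.0854
```

```bash
cat > w.py <<'E'
from h import *
import sys
# w.py out  x,y,z,r ...
s=manip.get_state();c=manip.calibration("wrist");im=manip.get_image("wrist")[:,:,::-1].copy()
print(s["position"].round(4),s["contact_force"].round(2),s["width"])
for a in sys.argv[2:]:
    x,y,z,r=map(float,a.split(","))
    cv2.polylines(im,[(circ("wrist",(x,y),z,r,c)*16).round().astype(int)],True,(255,0,255),1,cv2.LINE_AA,4)
cv2.imwrite(sys.argv[1],im)
E
python3 w.py pics/w5.png .5959,-.2585,.084,.03 .5959,-.2585,.058,.03
```

```text
[ 0.5953 -0.2596  0.1623] [ 0.44 -0.41 -0.51] 0.0854169626728929
```

View pics/w5.png

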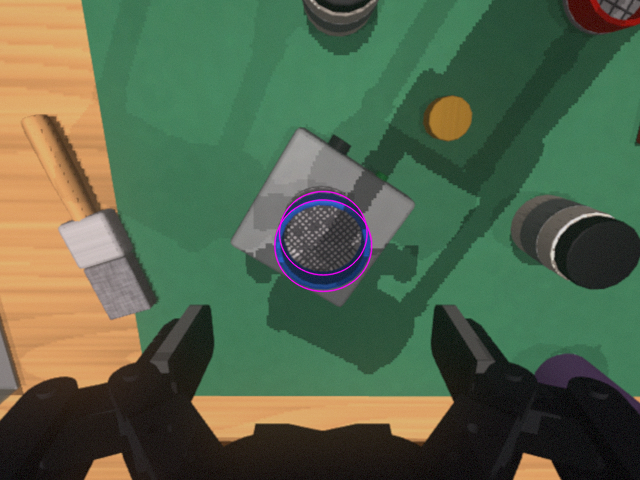

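The blue sieve is nested: the z 84 mm ring lies on its rim at (323,245). Yellow next.

Call:
{"name": "send_rows", "arguments": {"increments": [[1, 0.048, -0.0218, 0, 0], [1, 0.0485, -0.0218, 0, 0], [1, 0.0485, -0.0218, 0, 0], [1, 0.0485, -0.0218, 0, 0], [1, 0.0485, -0.0218, 0, 0], [1, 0.0485, -0.0218, 0.01, 0], [1, 0.0485, -0.0218, 0.03, 0], [1, 0, 0, 0, 0]]}}

```text
clock: 9.98
position: [0.4363, 0.0826, 0.1167]
ee_rot: [-0.003, 0.705, 0.709, -0.003]
contact_force: [0.2, -0.9, 0.4]
width: 0.0854
```

```bash
python3 look.py pics/s6.png; python3 w.py pics/w6.png .4431,.0794,.033,.03 .4431,.0794,.033,.026
```

```text
pos [0.4396 0.081  0.1182] sd [0.0022 0.0011 0.001 ] F [ 0.5  -0.36  0.37] w 0.0851188925252789
[0.4427 0.0792 0.1198] [-0.61 -0.07  0.41] 0.08543347407349132
```

View pics/w6.png

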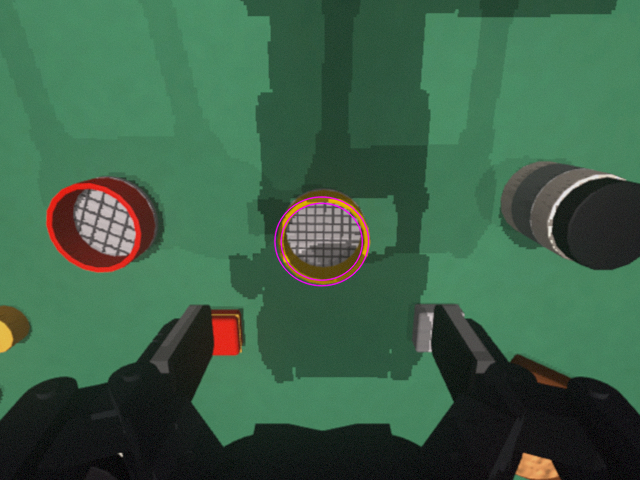

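Call:
{"name": "send_rows", "arguments": {"increments": [[1, 0, -0.001, 0.04, 0], [1, 0, 0, 0.04, 0], [1, 0, 0, 0.02, 0], [1, 0, 0, 0.011, 0], [1, 0, 0, 0, 0]]}}

```text
clock: 10.9
position: [0.4407, 0.0795, 0.0081]
ee_rot: [-0.0, 0.707, 0.707, -0.0]
contact_force: [0.1, -0.0, 0.7]
width: 0.085
```

Call:
{"name": "send_rows", "arguments": {"increments": [[0.5, 0, 0, 0, 0], [0.4, 0, 0, 0, 0], [0.3, 0, 0, 0, 0], [0.2, 0, 0, 0, 0], [0.2, 0, 0, 0, 0]]}}

```text
clock: 11.52
position: [0.4414, 0.08, 0.0094]
ee_rot: [0.001, 0.707, 0.707, 0.001]
contact_force: [-0.0, -0.6, 6.6]
width: 0.0578
```

```bash
python3 look.py pics/s7.png
```

```text
pos [0.4414 0.08   0.0094] sd [0. 0. 0.] F [-0.1  -0.84  6.71] w 0.05748261970487152
```

Call:
{"name": "send_rows", "arguments": {"increments": [[0.2, 0, 0, -0.02, 0], [0.2, 0, 0, -0.04, 0], [0.2, 0, 0, -0.05, 0], [0.2, 0, 0, -0.06, 0], [0.2, 0, 0, 0, 0]]}}

```text
clock: 12.4
position: [0.4437, 0.0803, 0.183]
ee_rot: [0.004, 0.707, 0.707, 0.004]
contact_force: [-0.9, -0.2, -1.9]
width: 0.0576
```

```bash
python3 look.py pics/s8.png; python3 ov.py pics/o8.png 0 0 .0235
```

```text
pos [0.441  0.0802 0.1798] sd [0.0018 0.0001 0.0021] F [-0.01 -0.11 -1.39] w 0.0573822401978645
[0.4388 0.0801 0.1766] [-0.58  0.22 -1.35]
```

View pics/o8.png

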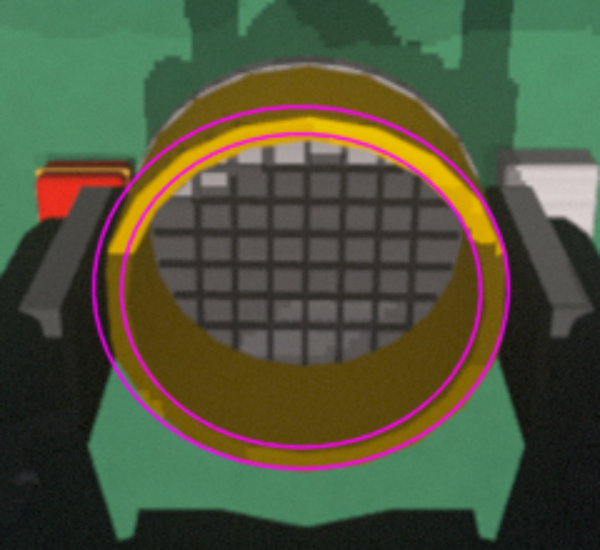

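```bash
python3 look.py pics/s9.png; python3 ov.py pics/o9.png 0.002 0.0005 .0205
```

```text
pos [0.4393 0.08   0.1768] sd [0.0003 0.     0.0002] F [-0.06  0.23 -1.29] w 0.05764947251319487
[0.4401 0.08   0.1776] [-0.58  0.21 -1.01]
```

View pics/o9.png

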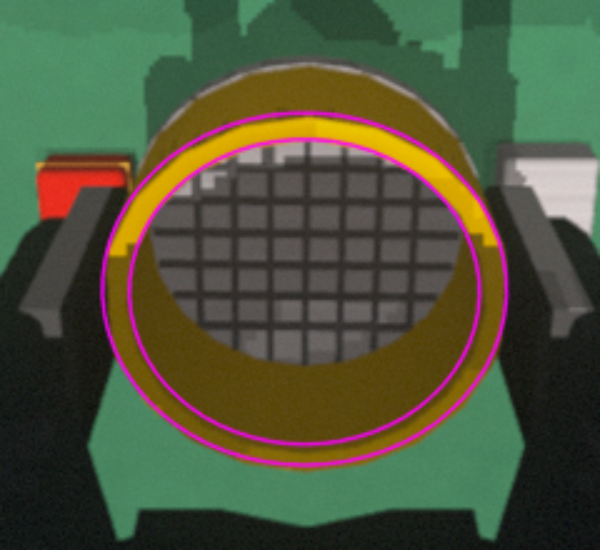

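Call:
{"name": "send_rows", "arguments": {"increments": [[0.2, -0.0484, 0.022, 0, 0], [0.2, -0.0485, 0.022, 0, 0], [0.2, -0.0485, 0.022, 0, 0], [0.2, -0.0485, 0.022, 0, 0], [0.2, -0.0485, 0.022, 0, 0], [0.2, -0.0485, 0.022, 0.01, 0], [0.2, -0.0485, 0.022, 0.02, 0], [0.2, 0, 0, 0.02, 0]]}}

```text
clock: 14.0
position: [0.5962, -0.2639, 0.127]
ee_rot: [0.001, 0.708, 0.706, -0.0]
contact_force: [0.3, 0.5, -1.2]
width: 0.0578
```

```bash
for i in 1 2 3; do python3 look.py pics/s10.png; done
```

```text
pos [ 0.5939 -0.2607  0.1255] sd [0.0014 0.0019 0.0013] F [-0.08  0.4  -1.21] w 0.05753960489382256
pos [ 0.5948 -0.2589  0.1293] sd [0.0002 0.     0.0003] F [ 0.1  -0.05 -0.85] w 0.05770666693244451
pos [ 0.5947 -0.259   0.1292] sd [0.0001 0.     0.0002] F [ 0.18  0.5  -1.05] w 0.05783121140882455
```

View pics/s10w.png

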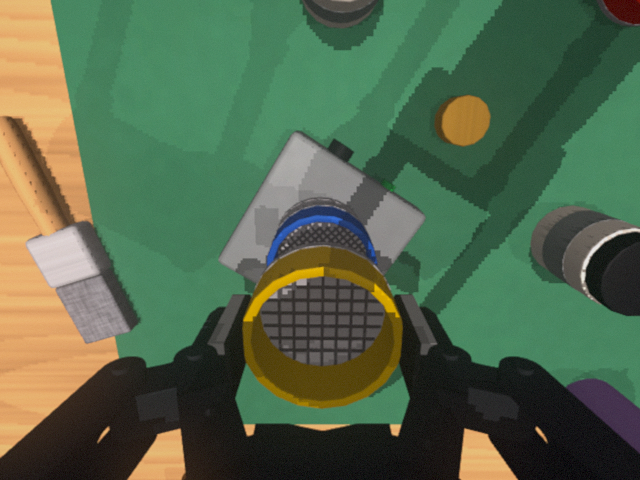

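Call:
{"name": "send_rows", "arguments": {"increments": [[0.2, 0, -0.0005, 0.015, 0], [0.2, 0, 0, 0.012, 0], [0.2, 0, 0, 0.006, 0], [0.2, 0, 0, 0.003, 0], [0.2, 0, 0, 0.002, 0], [0.2, 0, 0, 0.002, 0], [0.2, 0, 0, 0, 0], [0.2, 0, 0, 0, 0]]}}

```text
clock: 15.75
position: [0.5941, -0.2593, 0.0885]
ee_rot: [0.0, 0.707, 0.707, 0.0]
contact_force: [-1.0, -0.4, -0.4]
width: 0.0576
```

Call:
{"name": "send_rows", "arguments": {"increments": [[0.2, 0, 0, 0.001, 0], [0.2, 0, 0, 0.001, 0], [0.2, 0, 0, 0.001, 0], [0.2, 0, 0, 0, 0]]}}

```text
clock: 16.25
position: [0.5939, -0.2593, 0.0864]
ee_rot: [0.0, 0.707, 0.707, 0.0]
contact_force: [-1.6, -0.1, 4.8]
width: 0.0573
```

Contact came at TCP z 0.0864 as predicted (0.0865). Releasing.

Call:
{"name": "send_rows", "arguments": {"increments": [[0.5, 0, 0, 0, 0], [0.8, 0, 0, 0, 0], [1, 0, 0, 0, 0], [1, 0, 0, 0, 0], [1, 0, 0, -0.03, 0], [1, 0, 0, -0.05, 0], [1, 0, 0, 0, 0]]}}

```text
clock: 17.12
position: [0.5966, -0.2608, 0.1699]
ee_rot: [0.005, 0.707, 0.707, 0.001]
contact_force: [1.3, -0.1, -0.1]
width: 0.0855
```

```bash
python3 look.py pics/s11.png; python3 w.py pics/w11.png .5959,-.2585,.110,.03 .5959,-.2585,.084,.03
```

```text
pos [ 0.5947 -0.2598  0.1669] sd [0.0012 0.0007 0.0021] F [ 0.48  0.01 -0.29] w 0.08539039165720529
[ 0.593  -0.2588  0.1636] [ 0.3   0.18 -0.31] 0.08554561587222886
```

View pics/w11.png

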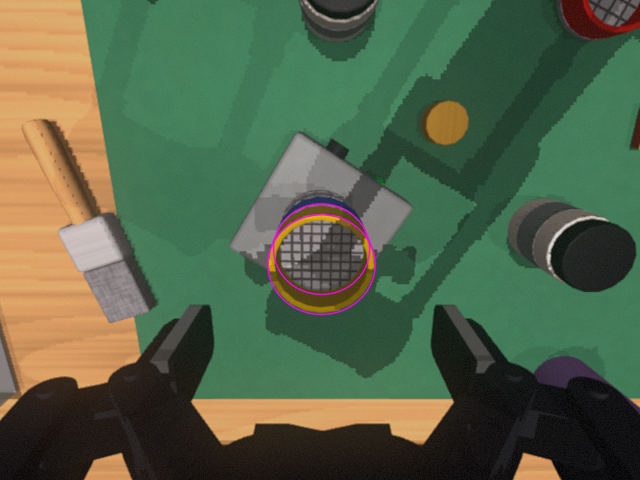

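```bash
python3 w.py pics/w12.png .5959,-.2585,.110,.03; python3 - <<'E'
import cv2
im=cv2.imread("pics/w12.png");cv2.imwrite("pics/w12c.png",cv2.resize(im[180:330,240:400],None,fx=4,fy=4,interpolation=2))
E
```

```text
[ 0.5931 -0.2589  0.1636] [ 0.17  0.18 -0.85] 0.08540781909714121
```

View pics/w12c.png

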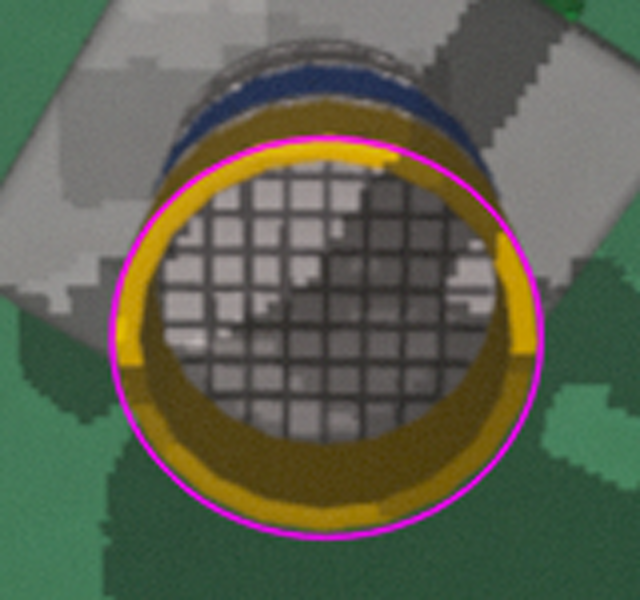

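Yellow is nested and its rim fits the z 110 mm ring. Red next.

Call:
{"name": "send_rows", "arguments": {"increments": [[1, 0.0386, -0.0316, 0, 0], [1, 0.0386, -0.0316, 0, 0], [1, 0.0386, -0.0316, 0, 0], [1, 0.0386, -0.0316, 0.01, 0], [1, 0.0386, -0.0316, 0.02, 0], [1, 0, 0, 0.01, 0], [1, 0, 0, 0, 0], [1, 0, 0, 0, 0]]}}

```text
clock: 18.48
position: [0.4374, -0.0673, 0.1257]
ee_rot: [0.001, 0.707, 0.707, 0.0]
contact_force: [0.6, -1.0, 0.1]
width: 0.0854
```

```bash
python3 look.py pics/s13.png; python3 look.py pics/s13.png; python3 w.py pics/w13.png .4351,-.066,.033,.03 .4351,-.066,.033,.026
```

```text
pos [ 0.4372 -0.0673  0.1257] sd [0.0002 0.0001 0.    ] F [ 0.24  0.26 -0.13] w 0.08554256063671183
pos [ 0.4362 -0.0667  0.1254] sd [0.0002 0.0001 0.0001] F [-0.23 -0.05 -0.45] w 0.08553200658299376
[ 0.4359 -0.0664  0.1253] [-0.19 -0.4  -1.31] 0.08527250948741426
```

View pics/w13.png

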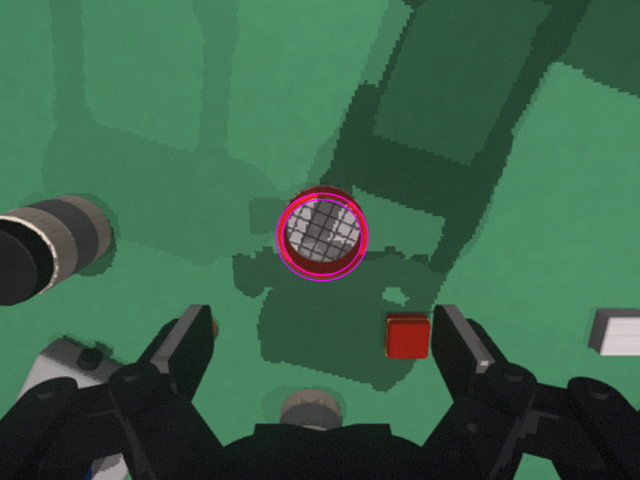

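Call:
{"name": "send_rows", "arguments": {"increments": [[1, 0, -0.0025, 0.04, 0], [1, 0, 0, 0.04, 0], [1, 0, 0, 0.025, 0], [1, 0, 0, 0.011, 0], [1, 0, 0, 0, 0], [1, 0, 0, 0, 0]]}}

```text
clock: 19.77
position: [0.4343, -0.0666, 0.0101]
ee_rot: [0.001, 0.707, 0.707, 0.001]
contact_force: [0.1, 0.3, 1.0]
width: 0.0859
```

Call:
{"name": "send_rows", "arguments": {"increments": [[0.5, 0, 0, 0, 0], [0.4, 0, 0, 0, 0], [0.3, 0, 0, 0, 0], [0.2, 0, 0, 0, 0], [0.2, 0, 0, 0, 0], [0.2, 0, 0, 0, 0]]}}

```text
clock: 20.52
position: [0.434, -0.0665, 0.0106]
ee_rot: [0.001, 0.707, 0.707, 0.001]
contact_force: [-1.9, 1.1, 8.0]
width: 0.0591
```

Call:
{"name": "send_rows", "arguments": {"increments": [[0.2, 0, 0, -0.02, 0], [0.2, 0, 0, -0.04, 0], [0.2, 0, 0, -0.06, 0], [0.2, 0, 0, -0.06, 0], [0.2, 0, 0, -0.03, 0], [0.2, 0, 0, 0, 0], [0.2, 0, 0, 0, 0]]}}

```text
clock: 21.4
position: [0.4322, -0.066, 0.2182]
ee_rot: [-0.001, 0.707, 0.707, -0.0]
contact_force: [-0.9, 0.5, -1.4]
width: 0.0587
```

```bash
python3 look.py pics/s14.png;python3 look.py pics/s14.png; python3 ov.py pics/o14.png 0.002 0.0005 .0205
```

```text
pos [ 0.4322 -0.066   0.2177] sd [0.0001 0.     0.0002] F [-0.11  0.5  -1.12] w 0.059085546843653636
pos [ 0.433  -0.0662  0.2184] sd [0.0002 0.0001 0.0003] F [ 0.04 -0.18 -1.03] w 0.05928722789654411
[ 0.4333 -0.0664  0.219 ] [-0.29 -0.22 -1.59]
```

View pics/o14.png

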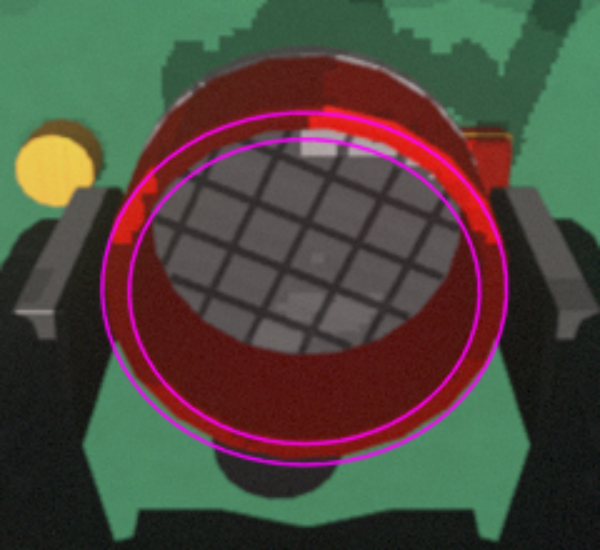

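Call:
{"name": "send_rows", "arguments": {"increments": [[0.2, -0.0386, 0.0324, 0, 0], [0.2, -0.0386, 0.0324, 0, 0], [0.2, -0.0386, 0.0324, 0, 0], [0.2, -0.0386, 0.0324, 0.01, 0], [0.2, -0.0386, 0.0324, 0.02, 0], [0.2, 0, 0, 0.03, 0], [0.2, 0, 0, 0, 0], [0.2, 0, 0, 0, 0]]}}

```text
clock: 22.95
position: [0.5957, -0.2592, 0.1602]
ee_rot: [0.0, 0.707, 0.707, 0.0]
contact_force: [0.0, 1.1, -1.3]
width: 0.0587
```

```bash
for i in 1 2; do python3 look.py pics/s15.png; done
```

```text
pos [ 0.5959 -0.2592  0.1609] sd [0.0002 0.     0.0004] F [ 0.01  0.27 -1.13] w 0.05884465068493483
pos [ 0.5957 -0.2592  0.1604] sd [0.0001 0.     0.0003] F [-0.07 -0.27 -1.03] w 0.05902025247974096
```

View pics/s15w.png

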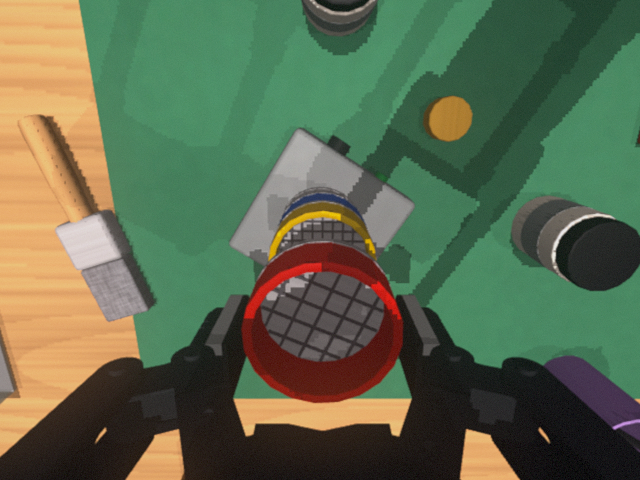

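Lined up over the stack. Down 0.0445 to about z 0.116, then small steps.

Call:
{"name": "send_rows", "arguments": {"increments": [[0.2, 0, 0, 0.015, 0], [0.2, 0, 0, 0.012, 0], [0.2, 0, 0, 0.008, 0], [0.2, 0, 0, 0.005, 0], [0.2, 0, 0, 0.003, 0], [0.2, 0, 0, 0.001, 0], [0.2, 0, 0, 0, 0], [0.2, 0, 0, 0, 0]]}}

```text
clock: 24.45
position: [0.5956, -0.2594, 0.1156]
ee_rot: [0.0, 0.707, 0.707, 0.0]
contact_force: [-0.5, -0.1, -0.6]
width: 0.0592
```

Call:
{"name": "send_rows", "arguments": {"increments": [[0.2, 0, 0, 0.001, 0], [0.2, 0, 0, 0.001, 0], [0.2, 0, 0, 0.001, 0], [0.2, 0, 0, 0, 0]]}}

```text
clock: 24.95
position: [0.5955, -0.2594, 0.1136]
ee_rot: [0.0, 0.707, 0.707, 0.0]
contact_force: [-1.9, 0.9, 5.3]
width: 0.0588
```

Contact at z 0.1136, as predicted. Releasing.

Call:
{"name": "send_rows", "arguments": {"increments": [[0.5, 0, 0, 0, 0], [0.8, 0, 0, 0, 0], [1, 0, 0, 0, 0], [1, 0, 0, 0, 0], [1, 0, 0, -0.03, 0], [1, 0, 0, -0.05, 0], [1, 0, 0, 0, 0], [1, 0, 0, 0, 0]]}}

```text
clock: 25.95
position: [0.5951, -0.2591, 0.1919]
ee_rot: [-0.0, 0.707, 0.707, -0.0]
contact_force: [0.4, -0.1, -0.1]
width: 0.0851
```

```bash
python3 look.py pics/s16.png; python3 w.py pics/w16.png .5959,-.2585,.136,.03; python3 - <<'E'
import cv2
im=cv2.imread("pics/w16.png")[180:370,230:420];b=cv2.imread("pics/s16.png")[150:300,310:420]
import numpy as np
cv2.imwrite("pics/w16c.png",np.hstack([cv2.resize(im,(500,500)),cv2.resize(b,(300,500))]))
E
```

```text
pos [ 0.5947 -0.2589  0.1911] sd [0.0002 0.0001 0.0005] F [-0.   -0.02 -0.04] w 0.08538121561886076
[ 0.5948 -0.259   0.1909] [-0.79 -1.36  0.3 ] 0.08544019160725926
```

View pics/w16c.png

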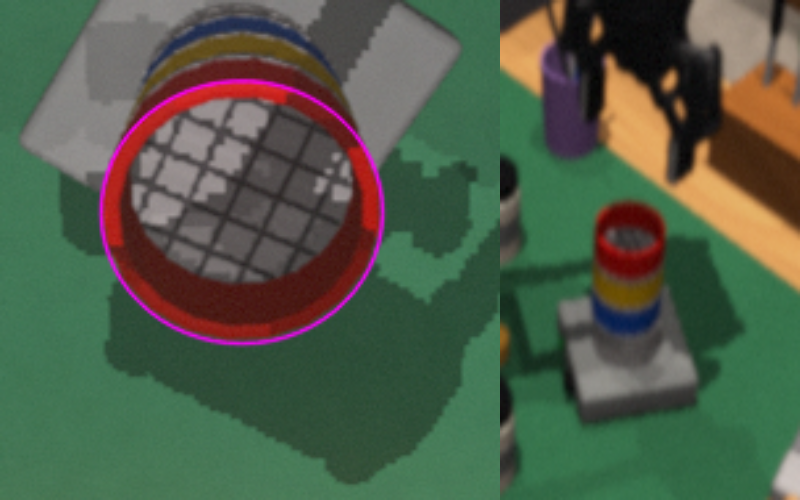

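The stack is complete and straight in both views. Now the jars, starting with the one at (0.605,-0.078).

Call:
{"name": "send_rows", "arguments": {"increments": [[1, 0.0455, 0.0025, 0, 0], [1, 0.0455, 0.0025, 0, 0], [1, 0.0455, 0.0025, 0, 0], [1, 0.0455, 0.0025, 0.01, 0], [1, 0, 0, 0.03, 0], [1, 0, 0, 0, 0], [1, 0, 0, 0, 0]]}}

```text
clock: 27.12
position: [0.6058, -0.0778, 0.1528]
ee_rot: [0.0, 0.707, 0.707, 0.0]
contact_force: [-0.5, -0.5, -0.4]
width: 0.0855
```

```bash
python3 look.py pics/s17.png; python3 w.py pics/w17.png .6046,-.0775,.075,.0245
```

```text
pos [ 0.6061 -0.0781  0.1532] sd [0.0001 0.0001 0.0003] F [-0.26 -0.13  0.09] w 0.0853207308036237
[ 0.6058 -0.078   0.1532] [-0.25  0.39  0.88] 0.08531808934024866
```

View pics/w17.png

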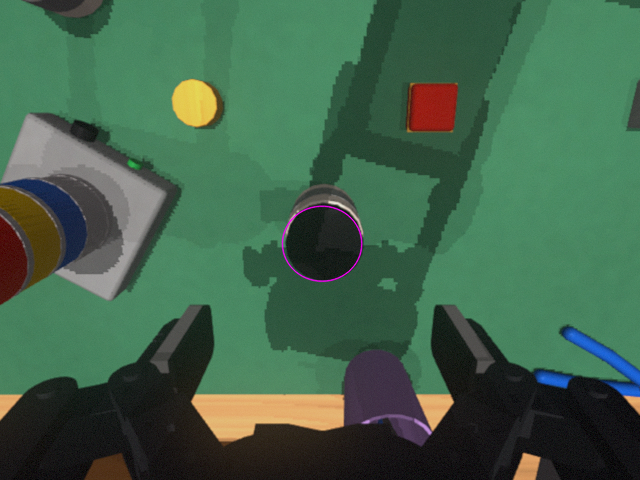

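Call:
{"name": "send_rows", "arguments": {"increments": [[1, 0, -0.001, 0.04, 0], [1, 0, 0, 0.04, 0], [1, 0, 0, 0.03, 0], [1, 0, 0, 0.013, 0], [1, 0, 0, 0, 0], [0.4, 0, 0, 0, 0], [0.2, 0, 0, 0, 0], [0.1, 0, 0, 0, 0]]}}

```text
clock: 28.42
position: [0.6055, -0.0773, 0.031]
ee_rot: [0.001, 0.707, 0.707, 0.001]
contact_force: [0.5, 1.8, 6.3]
width: 0.0508
```

Call:
{"name": "send_rows", "arguments": {"increments": [[0.1, 0, 0, 0, 0], [0.1, 0, 0, 0, 0], [0.1, 0, 0, -0.01, 0], [0.1, 0, 0, -0.02, 0], [0.1, 0, 0, -0.01, 0], [0.1, 0, 0, 0, 0], [0.1, 0, 0, 0, 0]]}}

```text
clock: 29.3
position: [0.6036, -0.0772, 0.0686]
ee_rot: [-0.001, 0.707, 0.707, -0.0]
contact_force: [-0.1, -0.1, -5.3]
width: 0.0507
```

```bash
python3 look.py pics/s18.png;python3 look.py pics/s18.png
```

```text
pos [ 0.6037 -0.0771  0.0685] sd [0.0001 0.     0.0001] F [-0.18 -0.43 -4.95] w 0.05091535915574069
pos [ 0.6042 -0.0773  0.0689] sd [0.0001 0.     0.0001] F [ 0.07  0.46 -4.83] w 0.05105789127035003
```

View pics/s18.png

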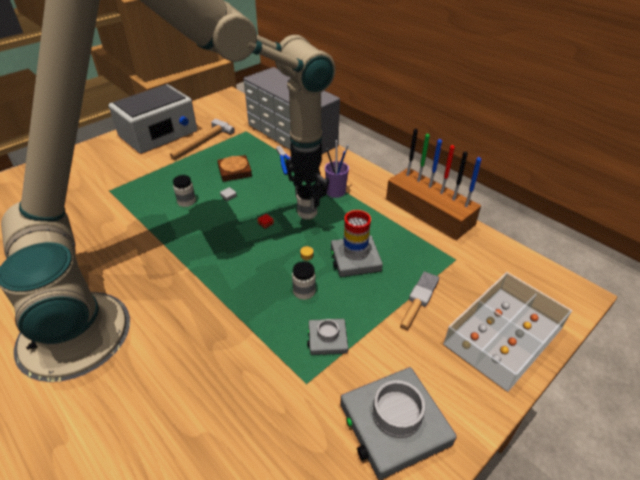

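The steady load is -4.85 N, about 0.49 kg, which is well inside the full range (3.7 to 5.1 N) against about 1 N for an empty jar. This is the full jar, so I'll carry it to the stand.

Call:
{"name": "send_rows", "arguments": {"increments": [[0.1, 0, 0, -0.02, 0], [0.1, 0.02, 0, -0.02, 0], [0.1, 0.04, 0.0005, -0.01, 0], [0.1, 0.055, 0.0005, 0, 0], [0.1, 0.055, 0.0005, 0, 0], [0.1, 0.055, 0.0005, 0, 0], [0.1, 0.055, 0.0005, 0, 0], [0.1, 0.035, 0, 0, 0]], "squeeze": 60}}

```text
clock: 30.8
position: [0.6064, 0.2406, 0.1193]
ee_rot: [-0.0, 0.706, 0.708, 0.0]
contact_force: [-0.2, -1.1, -4.9]
width: 0.0501
```

Call:
{"name": "send_rows", "arguments": {"increments": [[0.1, 0.0188, 0, 0, 0], [0.1, 0, 0, 0, 0], [0.1, 0, 0, 0, 0], [0.1, 0, 0, 0, 0]]}}

```text
clock: 31.3
position: [0.607, 0.2549, 0.1193]
ee_rot: [0.0, 0.708, 0.707, -0.0]
contact_force: [0.1, 0.3, -3.7]
width: 0.05
```

```bash
python3 look.py pics/s19.png;python3 w.py pics/w19.png .6071,.2565,.03,.04
```

```text
pos [0.607  0.2551 0.1194] sd [0.     0.0002 0.    ] F [-0.28  0.03 -4.33] w 0.050255473676549464
[0.6069 0.2559 0.1194] [ 0.19  0.28 -4.82] 0.050062290184308036
```

View pics/w19.png

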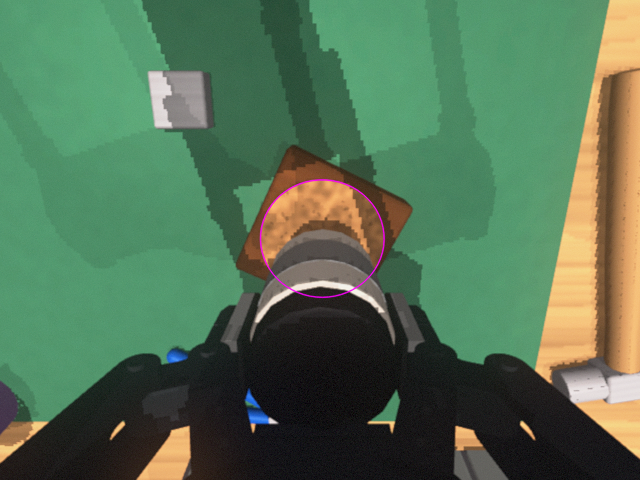

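Call:
{"name": "send_rows", "arguments": {"increments": [[0.1, 0.0005, 0, 0.02, 0], [0.1, 0, 0, 0.02, 0], [0.1, 0, 0, 0.01, 0], [0.1, 0, 0, 0.004, 0], [0.1, 0, 0, 0.002, 0], [0.1, 0, 0, 0, 0], [0.1, 0, 0, 0, 0]]}}

```text
clock: 32.48
position: [0.6072, 0.2571, 0.064]
ee_rot: [0.0, 0.707, 0.707, 0.001]
contact_force: [-0.8, -0.0, -4.3]
width: 0.0504
```

Call:
{"name": "send_rows", "arguments": {"increments": [[0.1, 0, 0, 0.001, 0], [0.1, 0, 0, 0.001, 0], [0.1, 0, 0, 0.001, 0], [0.1, 0, 0, 0, 0]]}}

```text
clock: 32.98
position: [0.6068, 0.257, 0.0612]
ee_rot: [0.0, 0.707, 0.707, 0.0]
contact_force: [-1.9, -1.0, 1.7]
width: 0.0502
```

Touchdown. Opening and backing off.

Call:
{"name": "send_rows", "arguments": {"increments": [[0.6, 0, 0, 0, 0], [0.8, 0, 0, 0, 0], [1, 0, 0, 0, 0], [1, 0, 0, 0, 0], [1, 0, 0, -0.03, 0], [1, 0, 0, -0.05, 0], [1, 0, 0, -0.05, 0], [1, 0, 0, 0, 0]]}}

```text
clock: 33.98
position: [0.6098, 0.2579, 0.1957]
ee_rot: [0.003, 0.707, 0.707, 0.005]
contact_force: [1.4, 0.3, -0.1]
width: 0.0857
```

Call:
{"name": "send_rows", "arguments": {"increments": [[1, 0, -0.05, -0.03, 0], [1, 0, -0.06, 0, 0], [1, 0, -0.06, 0, 0], [1, 0, -0.06, 0, 0], [1, 0, -0.05, 0, 0], [1, 0, 0, 0, 0], [1, 0, 0, 0, 0]]}}

```text
clock: 34.85
position: [0.3273, 0.2571, 0.2202]
ee_rot: [0.0, 0.707, 0.707, 0.0]
contact_force: [-0.0, 0.2, -0.6]
width: 0.0854
```

```bash
python3 look.py pics/s20.png; python3 - <<'E'
from h import *
ct=manip.calibration("top");cs=manip.calibration("side")
t=manip.get_image("top")[:,:,::-1].copy();s=cv2.imread("pics/s20.png")
S=4
a=cv2.resize(t[130:310,130:400],None,fx=S,fy=S,interpolation=2);b=cv2.resize(s[130:310,160:400],None,fx=S,fy=S,interpolation=2)
for P,z,r in[((.6071,.2565),.105,.0245),((.6071,.2565),.03,.04),((.5959,-.2585),.136,.03),((.4387,-.2458),.075,.0245),((.421,.2286),.075,.0245)]:
  for nm,i,c,o in(("top",a,ct,(130,130)),("side",b,cs,(160,130))):
    cv2.polylines(i,[((circ(nm,P,z,r,c)-o+.5)*S).round().astype(int)],True,(255,0,255),1)
cv2.imwrite("pics/fa.png",cv2.resize(a,(800,533)));cv2.imwrite("pics/fb.png",cv2.resize(b,(800,600)))
E
```

```text
pos [0.3278 0.2571 0.2201] sd [0.0003 0.     0.    ] F [ 0.22  0.34 -0.23] w 0.08528050989452396
```

View pics/fa.png

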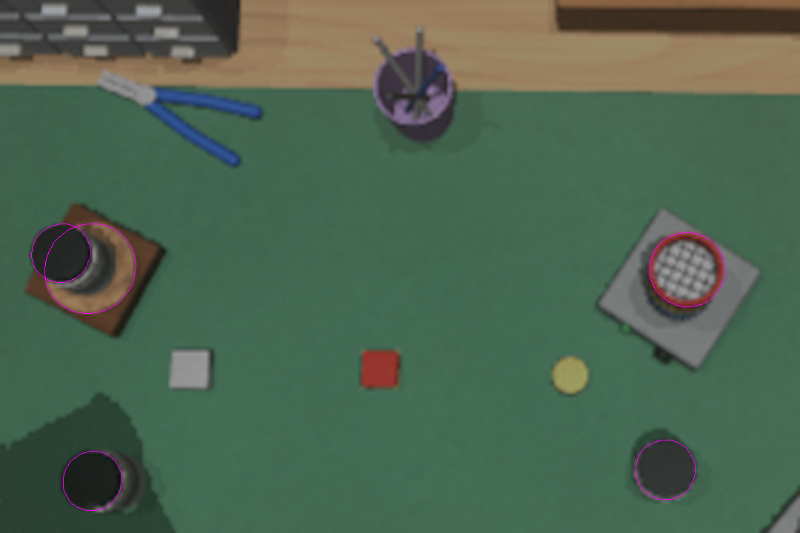

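View pics/fb.png

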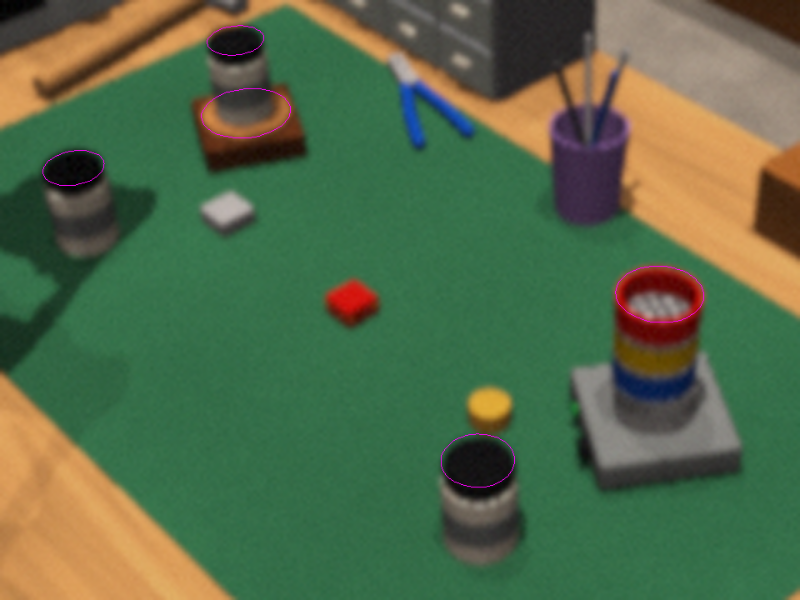

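All the predicted rings lie on the objects in both views: jar lid above the pad centre, red rim at z 136 mm, and the two empty jars where they were. Handing in.

```bash
python3 -c "
from rig import manip
print(manip.sign_off())"
```

```text
the job is handed in; nothing more can be done
None
```

The job is handed in at about 35 s of the 125 s allowed; no verdict was reported.

- **Sieve stack:** I nested blue, then yellow, then red on the middle-sized shaker. Each sieve seated at the predicted height with a light press, giving contact readings of about 5 N. After the last release the red rim matched the ring expected at z 136 mm in the top and side views, and the stack looked straight and level.
- **Full jar:** I lifted only the jar that stood near (0.605, -0.078). It read a steady 4.85 N, about 0.49 kg, which is inside the full range and about five times an empty jar, so I left the other two untouched. It now stands on the cork pad, and its lid matched the expected position to about a pixel in both views.
- **Everything else:** The two empty jars and the cup of tools are upright in their original places, and the gripper is clear of everything.

**Readings that disagreed:** the wrist camera put the held sieves 1 to 2.5 mm off the tool centre in x, and the gripped width read 57.5 mm on yellow against 59 mm on the others. I corrected for the offset when placing; the narrower width had no visible effect. No check failed.

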